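# Wind the tin lift level and slide the case onto the shelf

## Task

Fit the loose crank onto the lift's square shaft and wind it round clockwise until the deck, with the case of tins riding on it, is level with the black shelf ledge. Then slide the case, without lifting it, straight off the deck until it stands wholly on the ledge. Leave the crank seated on the shaft and the deck level, and do not disturb the other goods.

Things in the scene. Friction and masses are not known exactly. Their poses are not given: they have to be found in the camera images.
- crank: Loose crank, about 340 g, standing on its hub on the table, left or right of the lift. Origin: hub's underside centre. z up, x from hub along the arm to the knob. Hub 34 x 34 mm, z 0-30 mm; in it, open below, a square socket 16 x 16 mm, 27 mm deep, 2 mm chamfer, sides parallel to x and y: fits the shaft in four yaws, 1 mm play a side, 0.15 rad backlash.
- crank_grip (a point): On the crank, 60 mm above its origin, axes as the crank's: in the yellow grip block over the hub, 22 x 22 mm, z 40 to 70 mm from the crank's origin, sides parallel to x and y. Hold the crank here to fit it, fingers closing along the crank's y. Below it the steel arm, 18 mm wide, z 30-40 mm, runs from x -32 to 90 mm.
- knob_mid (a point): Middle of the crank's red knob, an upright cylinder 22 mm across, 42 mm tall (21 mm each way from this point) that spins freely on its pin, so it can be pinched from above and carried round a circle without turning the gripper. 65 mm above the crank's origin, 80 mm along its x.
- lift: Blue bench lift, fixed; place and yaw vary. Origin on the table, x towards the ledge, z up. Base 170 (x) x 360 (y) x 18 mm. Gearbox 90 x 90 mm, 80 mm tall, at x 0, y -150 mm, carries the upright shaft. Aluminium deck 150 (x) x 160 (y) mm centred at x 0, y 90 mm, top at 55 mm at the start, with yellow side rails (6 mm wide, 12 high) along its y sides, open at both x ends.
- shaft_tip (a point): Centre of the top of the upright brass square shaft, 114 mm above the table; z up, x and y parallel to the square's sides, turning with it. 14 x 14 mm for 20 mm of height, topped by a tip 11 x 11 mm, 5 mm high. Below is a round 38 mm collar, its top 25 mm under this point: the fully seated crank's hub rests on it, its origin 25 mm below this point.
- drive (a joint): Turn of the shaft, rad, growing clockwise seen from above; 0 at the start, up to about 19. A full clockwise turn raises the deck 25 mm (3.98 mm per rad), anticlockwise lowers it. It stays where it is left; turning takes about 0.2 to 0.3 N m.
- deck_edge (a point): On the deck's top surface, middle of its edge towards the ledge; the deck's centre is 75 mm back from it in the lift's -x. Its height is the deck's height.
- ledge_edge (a point): Black shelf ledge, fixed beyond the deck. Point: at top height, over its near edge, middle of the case's lane, 6 mm beyond deck_edge seen from above; x points away from the deck as the lift's x, z up. Top spans x 16 to 170 mm, y -105 to 170 mm; 14 mm high lip at x 170 mm, ramp down 6 mm from x 16 to 0. Height varies, 102 to 118 mm above the table, 47 to 63 mm above the deck's start. A jar stands on it at y 130 mm.
- case: Loose green tray 116 x 116 mm, 36 mm high, fixed round four red tins (53 mm across, tops at 69 mm), one rigid thing of about 650 g, on the deck between the rails, sides nearly parallel to them. Origin: centre of its underside; z up. Pushed low at the middle of its rear side it slides (3 to 8 N).
- spare_can: Bystander: green-labelled can 66 mm across, 78 mm tall; stands beside the lift on the side where the crank is not. Origin: underside centre.
- sauce_jar: Bystander: amber jar 56 mm across, 85 mm tall, on the ledge. Origin: underside centre.
- bean_can: Bystander: blue-labelled can 74 mm across, 110 mm tall, right of the lift. Origin: underside centre.
- corn_can: Bystander: yellow-labelled can 74 mm across, 110 mm tall, behind the lift to the right. Origin: underside centre.
- pasta_box: Bystander: orange box on its side, 50 x 150 mm, 100 mm tall, behind the lift's shaft. Origin: underside centre.
- tape_roll: Bystander: flat yellow tape roll 90 mm across, 25 mm high, near right. Origin: underside centre.
- marker: Bystander: black marker 120 mm long, 16 mm thick, near left. Origin: underside centre.
Not all that is in view belongs to the job. What is meant by the crank is not blue, green or turquoise, and is the smaller of those in its own colour.

How it is judged:
By the outcome, as a careful person would: the job done as asked, in the order asked, and still so for the second after the job is handed in, with the robot touching nothing.
It also fails if it takes over 72 s, if anything falls off the work surface, if the arm or the gripper's body presses on something with over 40 N, if the wrist force passes 120 N, or if a joint passes its speed limit or range.

## Robot

A 6-joint arm with a two-finger parallel gripper is mounted at the origin on the work surface. World frame = base frame: x ahead of the robot, y to its left, z up, the work surface at z = 0. Lengths are in m, angles in rad, forces in N, time in s.
With the tool pointing down it reaches from about 0.35 to 0.775 m from the base axis. Payload 7.3 kg.
Tool frame: the origin (TCP) lies midway between the tips of the shut fingers; the grasp point (between the pads) lies 19 mm behind it (robot.grip_depth is the z of the grasp point in the tool frame, in m); z points along the fingers, y is the line along which they close (so a half turn about z gives the same grasp; the last joint's range is limited). The gripper opens to 92 mm and grips with 3 to 60 N. Pads are 19 mm wide; open, the fingers measure 130 mm over their backs; the gripper's body (75 mm by 190 mm) begins 47 mm behind the grasp point.
Start: joints at [-1.251, 0.342, 1.524, -0, 1.275, -0.146], TCP at [0.236, -0.469, 0.227] pointing down, gripper open.
Joint ranges: [-2.53, 2.53], [-0.77, 2.02], [0.04, 2.7], [-1, 4.14], [0.28, 2.66], [-3.11, 3.11]. Speed limits (rad/s): [2.57, 2.57, 3.14, 3.14, 3.14, 3.14].

## Interface

Orientations are given as [roll, pitch, yaw] about the fixed x, y, z axes, in that order (R = Rz(yaw) Ry(pitch) Rx(roll)).
In Python, from cell import robot, viewer gives the robot as it stands.
- The arm moves only by the tool step_arm, never from a script. Its argument "increments" is a list of rows, each an object with "delta_pos": the shift along the tool's x, y, z in cm, a list of three; "dr": the turn, a rotation vector about the tool's x, y, z in degrees, a list of three; "fingers": the closure, from -1 (fully open) to 1 (shut), so that 0 is half open. In form: [{"delta_pos": [tx, ty, tz], "dr": [wx, wy, wz], "fingers": fingers}, ...]. A call has exactly 5 rows; each row is the pose to reach, as a shift and turn from the pose commanded when the call began, along the tool's axes at that moment; what a row does not reach only later rows make up. A row lasts 1/8 s, in which the tool goes at most 62.5 mm and 10.7 degrees, less where a joint would pass 70% of its speed; a pose out of reach is approached as far as the arm can. A call with a gripper value outside its range is refused whole. The fingers move at their own pace and stop on an object; "newtons" is the grip in N (left out, the last holds). Time passes only in rows, so rows that repeat a pose let the fingers close, or fill a call up. It gives the time, the measured TCP pose, the force, the opening and the grip force at its end, in the units of the state.
- robot.observe(): the state, without advancing time (a new reading comes with each control period).
- viewer.read_camera(name): name is "side" or "top" or "wrist"; returns the picture (480x640x3 uint8, red, green, blue); there is no depth.
- viewer.camera_params(name): a dict with "K" (3x3 intrinsics, pixels), "T" (4x4, takes a point from camera to world coordinates). Camera axes: x right, y down, z forward; pixel columns grow to the right and rows downward; lengths in m; the calibration is good to about 2 mm. A picture is of the moment at which its call begins: read the wrist's pose just before it. camera_params takes no time and is no camera call; for the wrist camera it gives the pose at the moment of the call.
- robot.hand_in(): hands the job in; it is judged then, once.
The state is a dict: "time": time; "qpos": joint angles; "qvel": joint speeds; "joint_efforts": joint torques, N m; "tool_pos": TCP position; "tool_rot": TCP orientation; "contact_force": force on the tool from outside, world axes, zero at the start; "torque": the same for the moment, N m; "opening": finger opening in m; "grip_force": force on a finger pad.
Only numpy, scipy, OpenCV 4.12 (cv2) and the standard library are available. Lean on these libraries where they do the work, as an engineer would, in place of code of your own. Each camera call takes 0.05 s, during which the arm holds its last target. There are 200 camera calls.

## Working session

There is one attempt and no reset: what is moved stays moved. The work goes in short steps, Python scripts to look and compute and a tool call to move; the robot and the scene stay as the last step left them, time stands still between calls to the robot, and variables do not carry over. Pictures are saved under pics/ and viewed, at most 10 in all, crops included, and the job is handed in when it is done.

Besides the shell and the picture viewer there is one more tool, called after "Request:" by a JSON object that holds its "fn" and its "kwargs", one argument or row to a line. step_arm: Moves the arm, as the interface text tells. Its arguments: {"type":"object","properties":{"increments":{"type":"array"},"newtons":{"type":"number"}},"required":["increments"]}

```bash
mkdir -p pics; ls; python3 - <<'E'
from cell import robot, viewer
import cv2,numpy as np
np.set_printoptions(precision=4,suppress=True)
for n in ["top","side"]:
    p=viewer.camera_params(n); print(n,p["K"],p["T"])
    cv2.imwrite(f"pics/{n}0.png",viewer.read_camera(n)[:,:,::-1])
s=robot.observe(); print(s["time"],s["tool_pos"],s["tool_rot"],robot.grip_depth, s["opening"])
p=viewer.camera_params("wrist"); print(p)
E
```

```text
pics
top [[605.9598   0.     306.6531]
 [  0.     605.9598 232.0816]
 [  0.       0.       1.    ]] [[-0.0132 -0.9905  0.1365  0.2988]
 [-0.9999  0.0142  0.0067  0.0746]
 [-0.0085 -0.1364 -0.9906  1.6814]
 [ 0.      0.      0.      1.    ]]
side [[438.9269   0.     317.4029]
 [  0.     438.9269 240.3267]
 [  0.       0.       1.    ]] [[-0.932  -0.1753  0.3174  0.1505]
 [-0.3626  0.4555 -0.8131  1.0043]
 [-0.002  -0.8728 -0.488   0.6757]
 [ 0.      0.      0.      1.    ]]
0.1 [ 0.2357 -0.4687  0.2261] [-3.1401 -0.0003  0.4657] -0.0188 0.09156885787070987
{'K': array([[376.1819,   0.    , 321.1524],
       [  0.    , 376.1819, 244.2448],
       [  0.    ,   0.    ,   1.    ]]), 'T': array([[ 0.4486, -0.8644, -0.227 ,  0.2957],
       [-0.8937, -0.434 , -0.1136, -0.4376],
       [-0.0003,  0.2538, -0.9672,  0.3832],
       [ 0.    ,  0.    ,  0.    ,  1.    ]])}
```

View pics/top0.png

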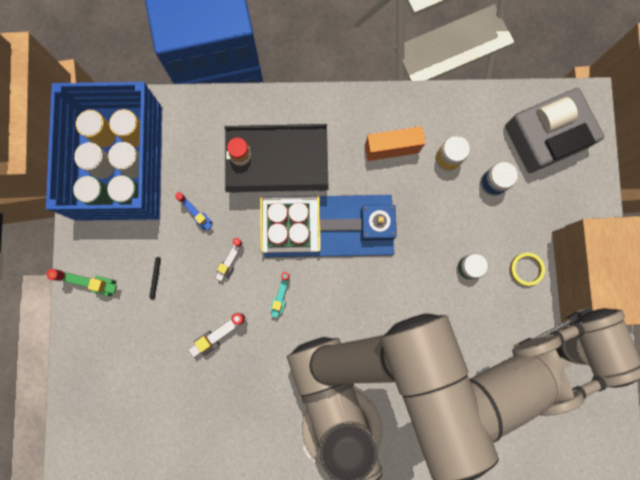

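View pics/side0.png

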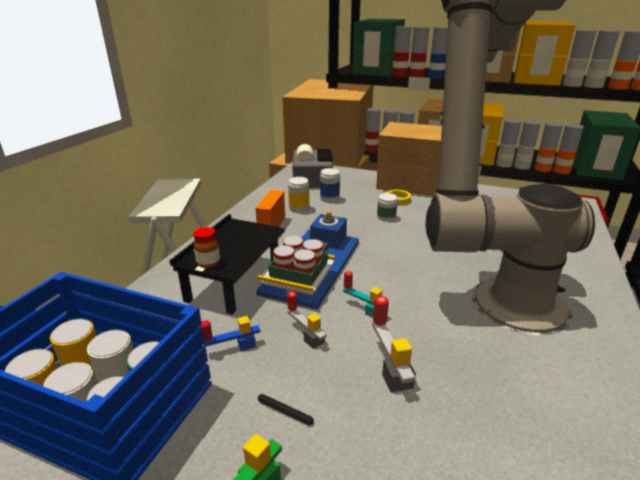

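The top picture shows five crank-like things: the small grey crank (yellow block 224,268, red knob 237,243), a large grey one (203,344), a blue one (200,217), a turquoise one (278,305) and a green one (95,285). By the description I choose the small grey one. The lift's shaft is at about (380,221), the case at (290,225) and the ledge at (277,158). In the side picture the chosen crank's block is at (314,322) and its knob at (292,300).

```bash
cat > h.py <<'E'
from cell import robot, viewer
import cv2, numpy as np
from scipy.spatial.transform import Rotation as R
np.set_printoptions(precision=4,suppress=True)
def cam(n): return viewer.camera_params(n)
def shot(n):
    p=cam(n); return viewer.read_camera(n)[:,:,::-1].copy(),p
def ray(p,uv):
    d=p["T"][:3,:3]@np.linalg.solve(p["K"],[uv[0],uv[1],1.]); return p["T"][:3,3],d
def onz(p,uv,z):
    o,d=ray(p,uv); return o+d*(z-o[2])/d[2]
def proj(p,X):
    X=np.asarray(X,float); c=p["T"][:3,:3].T@(X-p["T"][:3,3]); u=p["K"]@c; return u[:2]/u[2]
def tri(obs):
    A=0;b=0
    for p,uv in obs:
        o,d=ray(p,uv); d=d/np.linalg.norm(d); M=np.eye(3)-np.outer(d,d); A=A+M; b=b+M@o
    X=np.linalg.solve(A,b); return X,[np.round(proj(p,X)-uv,1) for p,uv in obs]
def blob(im,roi,kind):
    x0,y0,x1,y1=roi; h=cv2.cvtColor(im[y0:y1,x0:x1],cv2.COLOR_BGR2HSV)
    H,S,V=h[...,0].astype(int),h[...,1],h[...,2]
    m={"y":(H>18)&(H<34)&(S>130)&(V>70),"r":((H<8)|(H>172))&(S>130)&(V>60)}[kind]
    n,l,st,c=cv2.connectedComponentsWithStats(m.astype(np.uint8))
    i=1+np.argmax(st[1:,4]); return c[i]+[x0,y0],st[i],l==i
def to_tool(dw):  # world shift (m) -> tool axes in cm
    s=robot.observe(); return R.from_euler("xyz",s["tool_rot"]).inv().apply(dw)*100
E
python3 - <<'E'
from h import *
t=cv2.imread("pics/top0.png"); s=cv2.imread("pics/side0.png"); pt,ps=cam("top"),cam("side")
for k,rt,rs in [("y",(205,235,250,285),(300,305,330,335)),("r",(225,232,250,255),(280,285,302,318))]:
    a,sa,_=blob(t,rt,k); b,sb,_=blob(s,rs,k); print(k,a,sa[2:],b,sb[2:],tri([(pt,a),(ps,b)]))
cs=lambda im,r,f: cv2.resize(im[r[1]:r[3],r[0]:r[2]],None,fx=f,fy=f,interpolation=cv2.INTER_CUBIC)
A=cs(t,(220,110,420,290),4); cv2.imwrite("pics/c1.png",A[:600])
B=cs(s,(250,200,370,350),4); cv2.imwrite("pics/c2.png",B)
E
```

```text
y [222.6545 268.4545] [10  9 55] [313.5429 321.7429] [ 13  19 175] (array([0.4285, 0.313 , 0.0565]), [array([-0.1, -0.4]), array([0.6, 0.1])])
r [236.6383 241.6383] [ 8  8 47] [291.5188 300.2063] [ 10  20 160] (array([0.4986, 0.274 , 0.0682]), [array([-0.1, -0.2]), array([0.3, 0. ])])
```

View pics/c1.png

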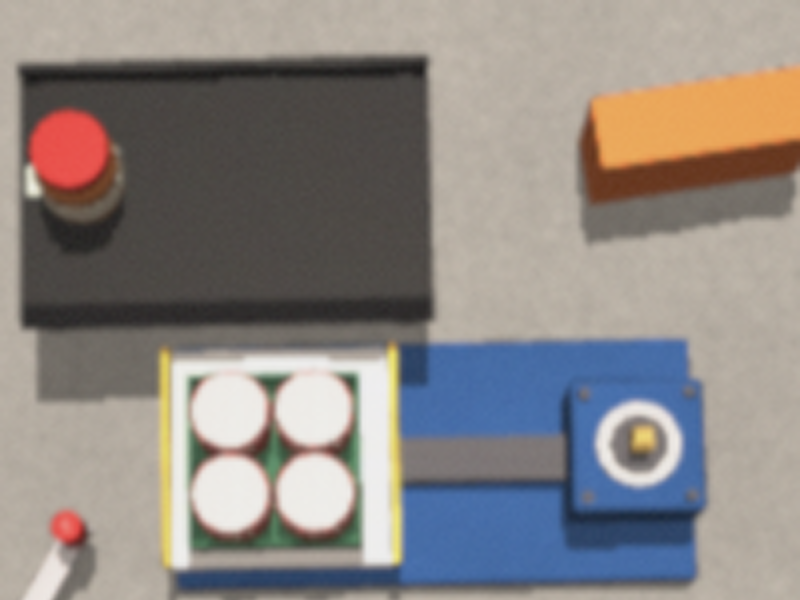

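View pics/c2.png

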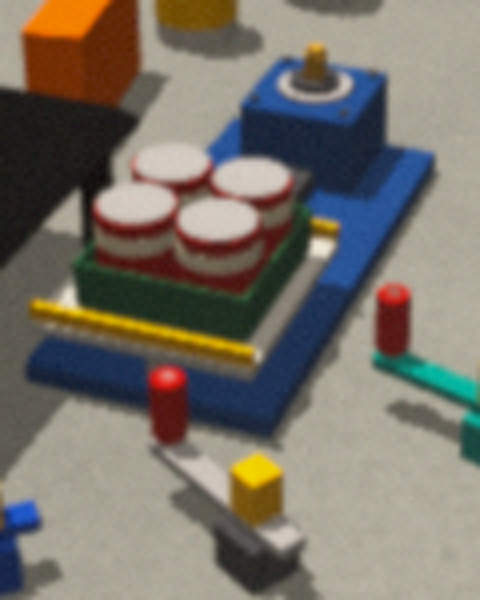

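The crops confirm the choice: grey arm, dark hub, smaller than the other grey one. Its red knob is in c2 at (168,405) and its yellow block at (257,487). The shaft tip is at c1 (643,440) and c2 (316,45), with the collar on the gearbox clear.

```bash
python3 - <<'E'
from h import *
pt,ps=cam("top"),cam("side")
c1=lambda u,v:np.array([220+u/4,110+v/4]); c2=lambda u,v:np.array([250+u/4,200+v/4])
print("shaft",tri([(pt,c1(643,438)),(ps,c2(316,46))]))
g=[onz(pt,c1(*q),0.08) for q in [(570,382),(703,382),(703,512),(572,514)]]; print("gearbox",np.array(g),np.mean(g,0))
print("base R edge",onz(pt,c1(688,340),.018),onz(pt,c1(694,580),.018))
for q in [(165,350),(168,565),(393,345),(397,563)]: print("rail",onz(pt,c1(*q),.067))
print("case tins c",onz(pt,c1(272,453),.055+.069))
for q in [(24,322),(432,317),(427,62),(20,68)]: print("ledge z.11",onz(pt,c1(*q),.11))
print("ledge corner",tri([(pt,c1(430,300)),(ps,c2(137,118))]))
d=np.array([0.4285,0.313,0.20])-robot.observe()["tool_pos"]; print(to_tool(d))
print(proj(cam("top"),[.4285,.313,.06]))
E
```

```text
shaft (array([ 0.5465, -0.1088,  0.1133]), [array([-0.1, -0.4]), array([0.4, 0.1])])
gearbox [[ 0.5893 -0.0653  0.08  ]
 [ 0.588  -0.1544  0.08  ]
 [ 0.5002 -0.1514  0.08  ]
 [ 0.5001 -0.0643  0.08  ]] [ 0.5444 -0.1089  0.08  ]
base R edge [ 0.6291 -0.1538  0.018 ] [ 0.4609 -0.1524  0.018 ]
rail [0.6178 0.2074 0.067 ]
rail [0.4712 0.2058 0.067 ]
rail [0.6189 0.0528 0.067 ]
rail [0.4704 0.0524 0.067 ]
case tins c [0.5373 0.1333 0.124 ]
ledge z.11 [0.6295 0.2971 0.11  ]
ledge z.11 [0.6288 0.0273 0.11  ]
ledge z.11 [0.8031 0.0275 0.11  ]
ledge z.11 [0.8033 0.3007 0.11  ]
ledge corner (array([0.637 , 0.0265, 0.1035]), [array([0.7, 1.8]), array([-1.8, -0.3])])
[ 52.3291 -61.1825   2.7113]
[222.332  267.9183]
```

Request:
{"fn": "step_arm", "kwargs": {
  "increments": [
    {"delta_pos": [5.6, -2.8, -0.6], "dr": [0, 0, -9], "fingers": -1},
    {"delta_pos": [11.3, -5.5, -1.2], "dr": [0, 0, -18], "fingers": -1},
    {"delta_pos": [16.9, -8.3, -1.8], "dr": [0, 0, -27], "fingers": -1},
    {"delta_pos": [22.6, -11, -2.4], "dr": [0, 0, -36], "fingers": -1},
    {"delta_pos": [28.2, -13.8, -3], "dr": [0, 0, -45], "fingers": -1}
  ]
}}

```text
time: 0.72
tool_pos: [0.4249, -0.2196, 0.2565]
tool_rot: [-3.141, 0.0, 1.256]
contact_force: [1.3, -0.9, -0.9]
opening: 0.0917
grip_force: 0.0
```

Request:
{"fn": "step_arm", "kwargs": {
  "increments": [
    {"delta_pos": [6, -0.7, 0], "dr": [0, 0, -9], "fingers": -1},
    {"delta_pos": [12.1, -1.5, 0], "dr": [0, 0, -18], "fingers": -1},
    {"delta_pos": [18.2, -2.2, 0], "dr": [0, 0, -27], "fingers": -1},
    {"delta_pos": [24.3, -3, 0], "dr": [0, 0, -36], "fingers": -1},
    {"delta_pos": [30.4, -3.7, 0], "dr": [0, 0, -45], "fingers": -1}
  ]
}}

```text
time: 1.35
tool_pos: [0.4844, 0.0808, 0.2563]
tool_rot: [-3.141, 0.0, 2.042]
contact_force: [1.2, -0.7, -1.2]
opening: 0.0917
grip_force: 0.0
```

Request:
{"fn": "step_arm", "kwargs": {
  "increments": [
    {"delta_pos": [4.7, 1.1, 0], "dr": [0, 0, -8], "fingers": -1},
    {"delta_pos": [9.3, 2.1, 0], "dr": [0, 0, -16], "fingers": -1},
    {"delta_pos": [14, 3.2, 2], "dr": [0, 0, -24], "fingers": -1},
    {"delta_pos": [18.7, 4.3, 4], "dr": [0, 0, -30], "fingers": -1},
    {"delta_pos": [23.3, 5.3, 5.6], "dr": [0, 0, -34.2], "fingers": -1}
  ]
}}

```text
time: 1.98
tool_pos: [0.4263, 0.3121, 0.1993]
tool_rot: [-3.141, -0.0, 2.636]
contact_force: [0.2, -0.2, 0.2]
opening: 0.092
grip_force: 0.0
```

```bash
cat >> h.py <<'E'
def rows(tgt,yaw=None,n=5):  # final-row shift from the present pose, world target TCP, yaw rad
    s=robot.observe(); d=to_tool(np.array(tgt)-s["tool_pos"])
    dy=0 if yaw is None else -np.degrees((yaw-s["tool_rot"][2]+np.pi)%(2*np.pi)-np.pi)
    print("from",s["tool_pos"],s["tool_rot"],"shift cm",np.round(d,2),"dr z",round(dy,1))
E
python3 - <<'E'
from h import *
im,p=shot("wrist"); cv2.imwrite("pics/w1.png",im)
print(proj(p,[.4285,.313,.07]),proj(p,[.4986,.274,.086]))
for X,k in [((.4285,.313,.07),"y"),((.4986,.274,.086),"r")]:
    u=proj(p,X).astype(int); r=(max(u[0]-60,0),max(u[1]-60,0),u[0]+60,u[1]+60)
    c,st,m=blob(im,r,k); print(k,c,st, onz(p,c,X[2]), cv2.minAreaRect(cv2.findNonZero(m.astype(np.uint8))))
E
```

```text
[323.6883 238.4795] [323.4021 341.1084]
y [328.3247 231.575 ] [ 50  40  31  31 807] [0.4254 0.3188 0.07  ] ((65.0, 55.0), (30.0, 30.0), 90.0)
r [325.2381 309.7619] [57 27 13  4 42] [0.4756 0.2883 0.086 ] ((63.0, 28.5), (12.0, 3.0), 0.0)
```

View pics/w1.png

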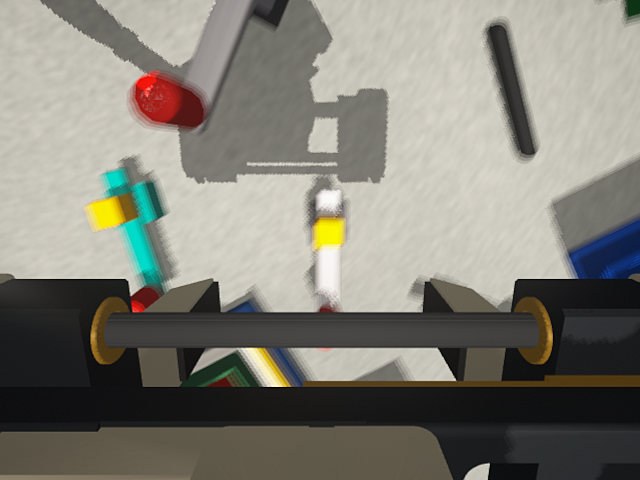

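The wrist picture shows the crank between the fingers, upright in the image: yellow block (328,231), arm down to the knob (325,315), with some motion blur. I'll re-measure now that it is settled.

```bash
python3 - <<'E'
from h import *
for i in range(3):
    im,p=shot("wrist")
c,st,m=blob(im,(270,180,390,290),"y"); print(c,st,cv2.minAreaRect(cv2.findNonZero(m.astype(np.uint8))))
print(onz(p,c,.07),onz(p,c,.066), p["T"][:3,3])
# arm centreline (light grey) for yaw
g=cv2.cvtColor(im,cv2.COLOR_BGR2HSV)
for v in range(255,300,8):
    r=im[v,300:350].astype(int).sum(1); print(v,np.where(r>600)[0][[0,-1]]+300 if (r>600).any() else None, end=' ')
rows([.4275,.315,.2],2.64)
E
```

```text
[325.3628 236.1377] [ 42  40  28  33 893] ((55.5, 56.0), (32.0, 27.0), 90.0)
[0.4266 0.3149 0.07  ] [0.4275 0.3145 0.066 ] [0.3663 0.3459 0.3562]
255 [300 349] 263 [300 348] 271 [300 347] 279 [300 349] 287 [300 343] 295 [307 348] from [0.4266 0.311  0.1998] [-3.14   -0.0005  2.635 ] shift cm [ 0.11  0.39 -0.02] dr z -0.3
```

Request:
{"fn": "step_arm", "kwargs": {
  "increments": [
    {"delta_pos": [0, 0.3, 4], "dr": [0, 0, 0], "fingers": -0.3},
    {"delta_pos": [0, 0.3, 8], "dr": [0, 0, 0], "fingers": -0.3},
    {"delta_pos": [0, 0.3, 12], "dr": [0, 0, 0], "fingers": -0.3},
    {"delta_pos": [0, 0.3, 14.6], "dr": [0, 0, 0], "fingers": -0.3},
    {"delta_pos": [0, 0.3, 15.6], "dr": [0, 0, 0], "fingers": -0.3}
  ],
  "newtons": 35
}}

```text
time: 2.8
tool_pos: [0.4288, 0.3119, 0.0435]
tool_rot: [-3.14, -0.001, 2.631]
contact_force: [0.3, 0.9, 0.3]
opening: 0.0599
grip_force: 0.0
```

Request:
{"fn": "step_arm", "kwargs": {
  "increments": [
    {"delta_pos": [0, 0, 0], "dr": [0, 0, 0], "fingers": 1},
    {"delta_pos": [0, 0, 0], "dr": [0, 0, 0], "fingers": 1},
    {"delta_pos": [0, 0, 0], "dr": [0, 0, 0], "fingers": 1},
    {"delta_pos": [0, 0, 0], "dr": [0, 0, 0], "fingers": 1},
    {"delta_pos": [0, 0, 0], "dr": [0, 0, 0], "fingers": 1}
  ],
  "newtons": 35
}}

```text
time: 3.42
tool_pos: [0.4288, 0.3136, 0.0449]
tool_rot: [3.141, 0.001, 2.634]
contact_force: [0.0, 1.0, 3.7]
opening: 0.0214
grip_force: 35.0
```

Request:
{"fn": "step_arm", "kwargs": {
  "increments": [
    {"delta_pos": [0, 0, -2], "dr": [0, 0, 0], "fingers": 1},
    {"delta_pos": [0, 0, -7], "dr": [0, 0, -6], "fingers": 1},
    {"delta_pos": [0, 0, -12], "dr": [0, 0, -14], "fingers": 1},
    {"delta_pos": [0, 0, -17], "dr": [0, 0, -22], "fingers": 1},
    {"delta_pos": [0, 0, -20], "dr": [0, 0, -29], "fingers": 1}
  ]
}}

```text
time: 4.05
tool_pos: [0.4286, 0.3135, 0.2464]
tool_rot: [3.141, 0.001, -3.139]
contact_force: [-0.4, -0.1, -4.4]
opening: 0.0216
grip_force: 35.0
```

Request:
{"fn": "step_arm", "kwargs": {
  "increments": [
    {"delta_pos": [-1.5, -3.5, 0], "dr": [0, 0, 0], "fingers": 1},
    {"delta_pos": [-3.4, -7.8, 0], "dr": [0, 0, 0], "fingers": 1},
    {"delta_pos": [-5.3, -12.1, 0], "dr": [0, 0, 0], "fingers": 1},
    {"delta_pos": [-7.2, -16.5, 0], "dr": [0, 0, 0], "fingers": 1},
    {"delta_pos": [-9.3, -21.1, 0], "dr": [0, 0, 0], "fingers": 1}
  ]
}}

```text
time: 4.68
tool_pos: [0.5209, 0.1009, 0.2436]
tool_rot: [-3.142, -0.002, 3.14]
contact_force: [1.2, 0.4, -5.0]
opening: 0.022
grip_force: 35.0
```

Request:
{"fn": "step_arm", "kwargs": {
  "increments": [
    {"delta_pos": [-2.1, -4.8, 0], "dr": [0, 0, 0], "fingers": 1},
    {"delta_pos": [-4.3, -9.6, 0], "dr": [0, 0, 0], "fingers": 1},
    {"delta_pos": [-6.6, -14.6, 0], "dr": [0, 0, 0], "fingers": 1},
    {"delta_pos": [-8.6, -18.8, 0], "dr": [0, 0, 0], "fingers": 1},
    {"delta_pos": [-9.4, -21.2, 0], "dr": [0, 0, 0], "fingers": 1}
  ]
}}

```text
time: 5.3
tool_pos: [0.6148, -0.1123, 0.2427]
tool_rot: [3.141, -0.003, 3.138]
contact_force: [-0.4, 0.4, -4.0]
opening: 0.022
grip_force: 35.0
```

```bash
python3 - <<'E'
from h import *
for i in range(5): im,p=shot("wrist")
cv2.imwrite("pics/w2.png",im); np.save("w2.npy",p["T"])
s=robot.observe(); print(s["tool_pos"],s["tool_rot"],s["qpos"]); print(proj(p,[.5465,-.1088,.1133]))
E
```

```text
[ 0.6142 -0.1093  0.2435] [ 3.1406 -0.0021  3.1398] [-0.299   0.5187  1.1972  0.0003  1.428  -1.8681]
[321.6338 147.5378]
```

View pics/w2.png

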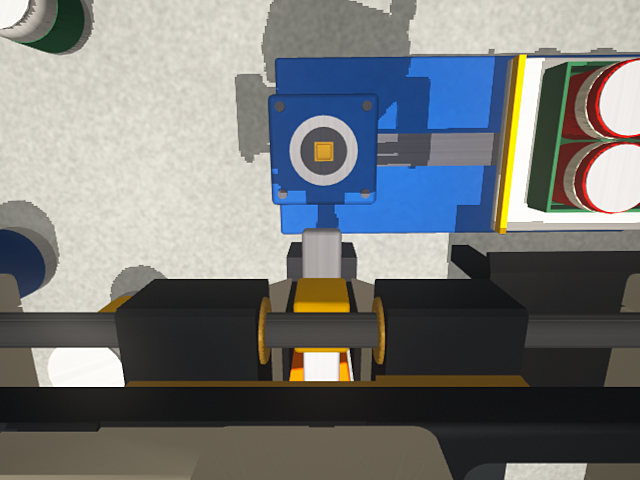

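The shaft tip is at (323,151), turned a degree or two from the image axes. The held crank's arm end is at (321,229), the hub edge at v≈243, and the grip block's edge at v≈278.

```bash
python3 - <<'E'
from h import *
im=cv2.imread("pics/w2.png"); p=cam("wrist"); p["T"]=np.load("w2.npy")
hs=cv2.cvtColor(im,cv2.COLOR_BGR2HSV)
m=((hs[...,0]>12)&(hs[...,0]<32)&(hs[...,1]>110)&(hs[...,2]>60)).astype(np.uint8); m[:130]=0;m[172:]=0;m[:,:300]=0;m[:,345:]=0
# top face: brightest
print(im[151,308:340].tolist()); print(im[136:168,323].tolist())
for t in (60,150,190,215):
    mm=m*(hs[...,2]>t); pts=cv2.findNonZero(mm.astype(np.uint8))
    if pts is not None:
        r=cv2.minAreaRect(pts); print(t,len(pts),r,onz(p,np.mean(pts[:,0],0),.1135))
# gearbox yaw: blue top corners
q=[onz(p,u,.08) for u in [(270,95),(378,95),(376,205),(272,203)]]; print(np.array(q),np.mean(q,0))
s=robot.observe(); T=s["tool_pos"]; oz=T[2]-.0449
for n,u,dz in [("armend",(321.5,229),.04),("hub",(290,243),.03),("block",(321,278),.07),("hubL",(288,262),.03),("hubR",(356.5,262),.03),("armL",(303.5,250),.04),("armR",(340,250),.04)]: print(n,T-onz(p,u,oz+dz))
cv2.imwrite("pics/w2c.png",cv2.resize(im[120:300,260:390],None,fx=4,fy=4,interpolation=cv2.INTER_CUBIC)[:600])
E
```

```text
[[86, 83, 82], [86, 81, 81], [87, 81, 82], [87, 81, 82], [87, 79, 79], [90, 80, 80], [77, 118, 150], [45, 156, 212], [43, 133, 183], [43, 137, 188], [47, 161, 217], [48, 159, 213], [49, 158, 213], [49, 159, 212], [47, 158, 212], [48, 159, 213], [47, 158, 212], [48, 159, 213], [49, 159, 213], [49, 160, 214], [46, 158, 213], [48, 159, 213], [46, 141, 192], [42, 134, 183], [55, 155, 209], [80, 107, 131], [90, 77, 73], [88, 81, 80], [85, 79, 80], [86, 81, 81], [89, 81, 83], [88, 82, 83]]
[[90, 84, 85], [90, 83, 85], [89, 83, 84], [89, 83, 84], [90, 78, 75], [85, 96, 112], [55, 156, 208], [43, 157, 213], [42, 122, 169], [47, 164, 219], [48, 167, 221], [46, 164, 218], [48, 162, 216], [49, 162, 218], [49, 162, 216], [48, 159, 213], [48, 159, 213], [47, 158, 213], [48, 158, 212], [48, 156, 210], [47, 154, 209], [48, 149, 202], [43, 132, 182], [40, 126, 174], [53, 162, 217], [83, 101, 115], [92, 77, 75], [88, 81, 82], [88, 82, 84], [88, 83, 84], [89, 83, 84], [90, 83, 85]]
60 363 ((323.0, 151.5), (19.0, 18.0), 90.0) [ 0.549  -0.1078  0.1135]
150 351 ((323.0, 151.0), (18.0, 18.0), 90.0) [ 0.5489 -0.1076  0.1135]
190 261 ((323.5, 151.0), (18.0, 17.0), 90.0) [ 0.5486 -0.1074  0.1135]
215 96 ((323.0, 151.5), (17.0, 16.0), 90.0) [ 0.5473 -0.1083  0.1135]
[[ 0.5058 -0.1499  0.08  ]
 [ 0.5061 -0.0637  0.08  ]
 [ 0.5943 -0.0624  0.08  ]
 [ 0.5923 -0.1514  0.08  ]] [ 0.5496 -0.1068  0.08  ]
armend [ 0.0331 -0.0002  0.0049]
hub [0.0242 0.0147 0.0149]
block [ 0.021   0.     -0.0251]
hubL [0.0149 0.0158 0.0149]
hubR [ 0.0148 -0.0169  0.0149]
armL [0.0235 0.0078 0.0049]
armR [ 0.0235 -0.0084  0.0049]
```

View pics/w2c.png

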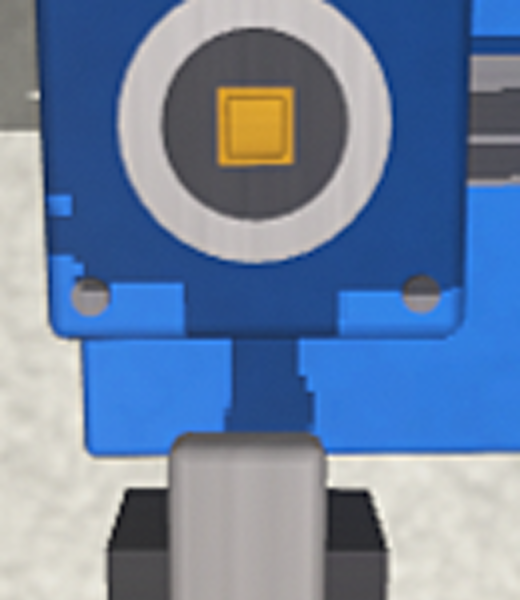

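```bash
python3 - <<'E'
from h import *
p=cam("wrist"); p["T"]=np.load("w2.npy"); T=robot.observe()["tool_pos"]; oz=T[2]-.0449
print(T)
for n,u,dz in [("armend bot .032",(321.5,228.5),.03),("hub bot .017",(321,242.3),0.),("hub top .017",(321,257),.03),("block bot .011",(321,278),.04),("hubbot L",(288,257),.03),("hubbot R",(356.5,257),.03)]: print(n,T-onz(p,u,oz+dz))
tip=onz(p,(323.8,151.5),.1135); low=onz(p,(323.4,151.2),.109); print(tip,low)
E
```

```text
[ 0.6142 -0.1093  0.2435]
armend bot .032 [ 0.0312 -0.0002  0.0149]
hub bot .017 [0.017  0.0001 0.0449]
hub top .017 [0.0173 0.0001 0.0149]
block bot .011 [0.0103 0.0001 0.0049]
hubbot L [0.0174 0.0158 0.0149]
hubbot R [ 0.0173 -0.0168  0.0149]
[ 0.5493 -0.1072  0.1135] [ 0.5492 -0.1075  0.109 ]
```

Request:
{"fn": "step_arm", "kwargs": {
  "increments": [
    {"delta_pos": [1.8, 0.1, 1], "dr": [0, 0, 0], "fingers": 1},
    {"delta_pos": [4, 0.1, 3], "dr": [0, 0, 0], "fingers": 1},
    {"delta_pos": [5.8, 0.2, 5], "dr": [0, 0, 0], "fingers": 1},
    {"delta_pos": [6.6, 0.2, 6.5], "dr": [0, 0, 0], "fingers": 1},
    {"delta_pos": [6.6, 0.2, 7.2], "dr": [0, 0, 0], "fingers": 1}
  ]
}}

```text
time: 6.18
tool_pos: [0.5478, -0.1065, 0.172]
tool_rot: [3.141, -0.001, 3.141]
contact_force: [0.1, -0.3, -3.5]
opening: 0.0217
grip_force: 35.0
```

Request:
{"fn": "step_arm", "kwargs": {
  "increments": [
    {"delta_pos": [0, 0, 0], "dr": [0, 0, 0], "fingers": 1},
    {"delta_pos": [0, 0, 0], "dr": [0, 0, 0], "fingers": 1},
    {"delta_pos": [0, 0, 0.5], "dr": [0, 0, 0], "fingers": 1},
    {"delta_pos": [0, 0, 1], "dr": [0, 0, 0], "fingers": 1},
    {"delta_pos": [0, 0, 1.3], "dr": [0, 0, 0], "fingers": 1}
  ]
}}

```text
time: 6.8
tool_pos: [0.5486, -0.1078, 0.1589]
tool_rot: [3.141, -0.001, 3.14]
contact_force: [0.6, 0.3, -3.7]
opening: 0.0216
grip_force: 35.0
```

Request:
{"fn": "step_arm", "kwargs": {
  "increments": [
    {"delta_pos": [0, 0, 0.2], "dr": [0, 0, 0], "fingers": 1},
    {"delta_pos": [0, 0, 0.4], "dr": [0, 0, 0], "fingers": 1},
    {"delta_pos": [0, 0, 0.6], "dr": [0, 0, 0], "fingers": 1},
    {"delta_pos": [0, 0, 0.8], "dr": [0, 0, 0], "fingers": 1},
    {"delta_pos": [0, 0, 1], "dr": [0, 0, 0], "fingers": 1}
  ]
}}

```text
time: 7.42
tool_pos: [0.5488, -0.1079, 0.1494]
tool_rot: [-3.141, 0.0, 3.14]
contact_force: [0.0, -0.0, -4.1]
opening: 0.0219
grip_force: 35.0
```

Request:
{"fn": "step_arm", "kwargs": {
  "increments": [
    {"delta_pos": [0, 0, 0.3], "dr": [0, 0, 0], "fingers": 1},
    {"delta_pos": [0, 0, 0.7], "dr": [0, 0, 0], "fingers": 1},
    {"delta_pos": [0, 0, 1.1], "dr": [0, 0, 0], "fingers": 1},
    {"delta_pos": [0, 0, 1.4], "dr": [0, 0, 0], "fingers": 1},
    {"delta_pos": [0, 0, 1.6], "dr": [0, 0, 0], "fingers": 1}
  ]
}}

```text
time: 8.05
tool_pos: [0.5488, -0.1078, 0.1339]
tool_rot: [-3.141, 0.0, 3.14]
contact_force: [-5.2, 1.3, 8.6]
opening: 0.0219
grip_force: 35.0
```

Request:
{"fn": "step_arm", "kwargs": {
  "increments": [
    {"delta_pos": [0, 0, -0.1], "dr": [0, 0, 0], "fingers": -0.2},
    {"delta_pos": [0, 0, -0.1], "dr": [0, 0, 0], "fingers": -0.2},
    {"delta_pos": [0, 0, -0.1], "dr": [0, 0, 0], "fingers": -0.2},
    {"delta_pos": [0, 0, -4], "dr": [0, 0, 0], "fingers": -0.2},
    {"delta_pos": [0, 0, -9], "dr": [0, 0, 0], "fingers": -0.2}
  ]
}}

```text
time: 8.68
tool_pos: [0.5482, -0.1077, 0.2235]
tool_rot: [3.141, -0.003, 3.14]
contact_force: [0.9, -1.1, -0.2]
opening: 0.055
grip_force: 0.0
```

Request:
{"fn": "step_arm", "kwargs": {
  "increments": [
    {"delta_pos": [-3, 3.4, 0], "dr": [0, 0, 0], "fingers": 1},
    {"delta_pos": [-6.5, 7.2, 0], "dr": [0, 0, 0], "fingers": 1},
    {"delta_pos": [-10, 11.2, 0], "dr": [0, 0, 0], "fingers": 1},
    {"delta_pos": [-13.5, 15, 2], "dr": [0, 0, 0], "fingers": 1},
    {"delta_pos": [-15.1, 16.8, 5], "dr": [0, 0, 0], "fingers": 1}
  ]
}}

```text
time: 9.3
tool_pos: [0.702, 0.0623, 0.1734]
tool_rot: [3.141, 0.003, -3.141]
contact_force: [0.3, -1.2, -0.5]
opening: 0.0097
grip_force: 0.0
```

Request:
{"fn": "step_arm", "kwargs": {
  "increments": [
    {"delta_pos": [0, 0, 2], "dr": [0, 0, 0], "fingers": 1},
    {"delta_pos": [0, 0, 3], "dr": [0, 0, 0], "fingers": 1},
    {"delta_pos": [0, 0, 4], "dr": [0, 0, 0], "fingers": 1},
    {"delta_pos": [0, 0, 4.5], "dr": [0, 0, 0], "fingers": 1},
    {"delta_pos": [0, 0, 4.9], "dr": [0, 0, 0], "fingers": 1}
  ]
}}

```text
time: 9.93
tool_pos: [0.7004, 0.0595, 0.125]
tool_rot: [-3.141, 0.001, 3.139]
contact_force: [-0.5, -0.0, -0.5]
opening: 0.0003
grip_force: 0.0
```

```bash
python3 - <<'E'
from h import *
for i in range(4): a=cv2.cvtColor(viewer.read_camera("side"),cv2.COLOR_RGB2BGR)
cv2.imwrite("pics/s2.png",cv2.resize(a[130:340,190:400],None,fx=2.8,fy=2.8,interpolation=cv2.INTER_CUBIC))
s=robot.observe(); print(s["tool_pos"],s["contact_force"])
E
```

```text
[0.7003 0.0598 0.1249] [0.4159 0.0563 0.0638]
```

View pics/s2.png

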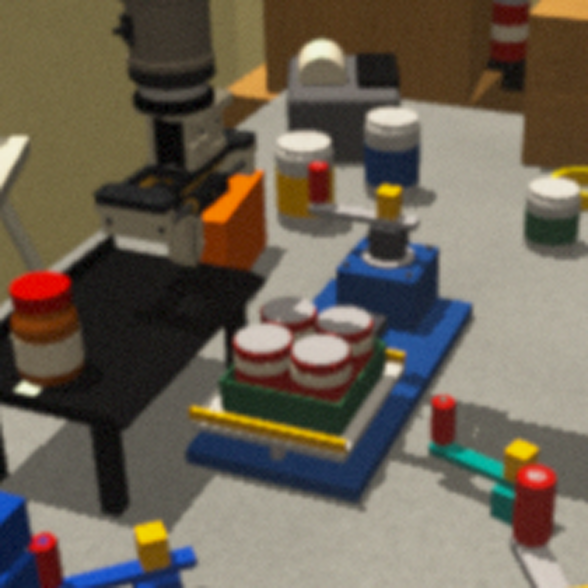

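The crank sits seated on the shaft: grip block at crop (390,200), hub on the collar at (388,243), knob at (318,182). The shut fingers are over the ledge at (185,255). Next I touch the ledge to find its height.

Request:
{"fn": "step_arm", "kwargs": {
  "increments": [
    {"delta_pos": [0, 0, 0.2], "dr": [0, 0, 0], "fingers": 1},
    {"delta_pos": [0, 0, 0.4], "dr": [0, 0, 0], "fingers": 1},
    {"delta_pos": [0, 0, 0.6], "dr": [0, 0, 0], "fingers": 1},
    {"delta_pos": [0, 0, 0.7], "dr": [0, 0, 0], "fingers": 1},
    {"delta_pos": [0, 0, 0.8], "dr": [0, 0, 0], "fingers": 1}
  ]
}}

```text
time: 10.75
tool_pos: [0.7002, 0.0599, 0.1164]
tool_rot: [-3.142, 0.0, 3.14]
contact_force: [-0.3, 0.5, -0.3]
opening: 0.0009
grip_force: 0.0
```

Request:
{"fn": "step_arm", "kwargs": {
  "increments": [
    {"delta_pos": [0, 0, 0.1], "dr": [0, 0, 0], "fingers": 1},
    {"delta_pos": [0, 0, 0.2], "dr": [0, 0, 0], "fingers": 1},
    {"delta_pos": [0, 0, 0.3], "dr": [0, 0, 0], "fingers": 1},
    {"delta_pos": [0, 0, 0.35], "dr": [0, 0, 0], "fingers": 1},
    {"delta_pos": [0, 0, 0.4], "dr": [0, 0, 0], "fingers": 1}
  ]
}}

```text
time: 11.38
tool_pos: [0.7001, 0.0599, 0.1124]
tool_rot: [-3.141, -0.0, 3.14]
contact_force: [0.3, 0.0, 1.1]
opening: 0.0008
grip_force: 0.0
```

Request:
{"fn": "step_arm", "kwargs": {
  "increments": [
    {"delta_pos": [0, 0, 0.05], "dr": [0, 0, 0], "fingers": 1},
    {"delta_pos": [0, 0, 0.1], "dr": [0, 0, 0], "fingers": 1},
    {"delta_pos": [0, 0, 0.15], "dr": [0, 0, 0], "fingers": 1},
    {"delta_pos": [0, 0, 0.2], "dr": [0, 0, 0], "fingers": 1},
    {"delta_pos": [0, 0, 0.25], "dr": [0, 0, 0], "fingers": 1}
  ]
}}

```text
time: 12.0
tool_pos: [0.7002, 0.0599, 0.111]
tool_rot: [-3.141, 0.001, 3.14]
contact_force: [-3.1, -0.4, 7.2]
opening: 0.0005
grip_force: 3.8
```

Request:
{"fn": "step_arm", "kwargs": {
  "increments": [
    {"delta_pos": [0, 0, -3], "dr": [0, 0, 0], "fingers": 0},
    {"delta_pos": [0, 0, -8], "dr": [0, 0, 0], "fingers": 0},
    {"delta_pos": [1.5, -3.5, -10], "dr": [0, 0, 0], "fingers": 0},
    {"delta_pos": [3.6, -8.4, -10], "dr": [0, 0, 0], "fingers": 0},
    {"delta_pos": [5.7, -13.4, -10], "dr": [0, 0, 0], "fingers": 0}
  ]
}}

```text
time: 12.62
tool_pos: [0.6423, -0.0751, 0.2102]
tool_rot: [-3.141, 0.001, 3.141]
contact_force: [-0.4, 0.0, 0.2]
opening: 0.0439
grip_force: 0.0
```

Request:
{"fn": "step_arm", "kwargs": {
  "increments": [
    {"delta_pos": [1.5, -3.4, 0], "dr": [0, 0, 0], "fingers": 0},
    {"delta_pos": [1.5, -3.4, 0], "dr": [0, 0, 0], "fingers": 0},
    {"delta_pos": [1.5, -3.4, 1], "dr": [0, 0, 0], "fingers": 0},
    {"delta_pos": [1.5, -3.4, 1], "dr": [0, 0, 0], "fingers": 0},
    {"delta_pos": [1.5, -3.4, 1], "dr": [0, 0, 0], "fingers": 0}
  ]
}}

```text
time: 13.25
tool_pos: [0.6281, -0.1069, 0.1995]
tool_rot: [3.141, -0.001, 3.141]
contact_force: [0.4, 0.7, 1.0]
opening: 0.046
grip_force: 0.0
```

```bash
python3 - <<'E'
from h import *
im,p=shot("wrist"); cv2.imwrite("pics/w3.png",im)
rows([.6288,-.1078,.14],np.pi)
print(proj(p,[.6288,-.1078,.175]),proj(p,[.5488,-.1078,.159]))
for z,r,k in [(.159,(280,60,370,240),"y"),(.165,(280,120,370,300),"r")]:
    c,st,m=blob(im,r,k); print(k,c,st,onz(p,c,z))
E
```

```text
from [ 0.6281 -0.1071  0.1998] [ 3.1416 -0.      3.141 ] shift cm [-0.07 -0.07  5.98] dr z -0.0
[318.2596 285.0744] [318.0768 123.5301]
y [319.3102 123.4773] [  18   42   44   45 1873] [ 0.5488 -0.1072  0.159 ]
r [318.9634 273.7946] [  19  126   41   54 1777] [ 0.6261 -0.1075  0.165 ]
```

Request:
{"fn": "step_arm", "kwargs": {
  "increments": [
    {"delta_pos": [0, -0.1, 1.5], "dr": [0, 0, 0], "fingers": 0},
    {"delta_pos": [0, -0.1, 3], "dr": [0, 0, 0], "fingers": 0},
    {"delta_pos": [0, -0.1, 4.5], "dr": [0, 0, 0], "fingers": 0},
    {"delta_pos": [0, -0.1, 5.5], "dr": [0, 0, 0], "fingers": 0},
    {"delta_pos": [0, -0.1, 5.9], "dr": [0, 0, 0], "fingers": 0}
  ],
  "newtons": 20
}}

```text
time: 13.92
tool_pos: [0.6275, -0.1089, 0.1399]
tool_rot: [3.141, -0.001, 3.14]
contact_force: [-0.7, -0.2, 0.0]
opening: 0.046
grip_force: 0.0
```

Request:
{"fn": "step_arm", "kwargs": {
  "increments": [
    {"delta_pos": [0, 0, 0], "dr": [0, 0, 0], "fingers": 1},
    {"delta_pos": [0, 0, 0], "dr": [0, 0, 0], "fingers": 1},
    {"delta_pos": [0, 0, 0], "dr": [0, 0, 0], "fingers": 1},
    {"delta_pos": [0, 0, 0], "dr": [0, 0, 0], "fingers": 1},
    {"delta_pos": [0, 0, 0], "dr": [0, 0, 0], "fingers": 1}
  ],
  "newtons": 20
}}

```text
time: 14.55
tool_pos: [0.6282, -0.1091, 0.1414]
tool_rot: [-3.141, 0.001, 3.14]
contact_force: [1.2, -0.2, 1.4]
opening: 0.0219
grip_force: 20.0
```

Request:
{"fn": "step_arm", "kwargs": {
  "increments": [
    {"delta_pos": [0.39, -2.47, 0], "dr": [0, 0, 0], "fingers": 1},
    {"delta_pos": [1.53, -4.7, 0], "dr": [0, 0, 0], "fingers": 1},
    {"delta_pos": [3.3, -6.47, 0], "dr": [0, 0, 0], "fingers": 1},
    {"delta_pos": [5.53, -7.61, 0], "dr": [0, 0, 0], "fingers": 1},
    {"delta_pos": [8, -8, 0], "dr": [0, 0, 0], "fingers": 1}
  ]
}}

```text
time: 15.18
tool_pos: [0.5478, -0.1887, 0.1412]
tool_rot: [3.141, 0.002, 3.139]
contact_force: [3.3, 7.2, -0.4]
opening: 0.0217
grip_force: 20.0
```

Request:
{"fn": "step_arm", "kwargs": {
  "increments": [
    {"delta_pos": [2.47, 0.39, 0], "dr": [0, 0, 0], "fingers": 1},
    {"delta_pos": [4.7, 1.53, 0], "dr": [0, 0, 0], "fingers": 1},
    {"delta_pos": [6.47, 3.3, 0], "dr": [0, 0, 0], "fingers": 1},
    {"delta_pos": [7.61, 5.53, 0], "dr": [0, 0, 0], "fingers": 1},
    {"delta_pos": [8, 8.1, 0], "dr": [0, 0, 0], "fingers": 1}
  ]
}}

```text
time: 15.8
tool_pos: [0.4679, -0.1081, 0.1415]
tool_rot: [-3.14, 0.002, 3.139]
contact_force: [7.4, -2.8, -5.0]
opening: 0.0213
grip_force: 20.0
```

Request:
{"fn": "step_arm", "kwargs": {
  "increments": [
    {"delta_pos": [-0.39, 2.47, 0], "dr": [0, 0, 0], "fingers": 1},
    {"delta_pos": [-1.53, 4.7, 0], "dr": [0, 0, 0], "fingers": 1},
    {"delta_pos": [-3.3, 6.47, 0], "dr": [0, 0, 0], "fingers": 1},
    {"delta_pos": [-5.53, 7.61, 0], "dr": [0, 0, 0], "fingers": 1},
    {"delta_pos": [-8, 8, 0], "dr": [0, 0, 0], "fingers": 1}
  ]
}}

```text
time: 16.42
tool_pos: [0.5478, -0.0275, 0.1412]
tool_rot: [-3.141, -0.001, 3.141]
contact_force: [-2.4, -7.4, -1.3]
opening: 0.0214
grip_force: 20.0
```

Request:
{"fn": "step_arm", "kwargs": {
  "increments": [
    {"delta_pos": [-2.47, -0.39, 0], "dr": [0, 0, 0], "fingers": 1},
    {"delta_pos": [-4.7, -1.53, 0], "dr": [0, 0, 0], "fingers": 1},
    {"delta_pos": [-6.47, -3.3, 0], "dr": [0, 0, 0], "fingers": 1},
    {"delta_pos": [-7.61, -5.53, 0], "dr": [0, 0, 0], "fingers": 1},
    {"delta_pos": [-8, -8, 0], "dr": [0, 0, 0], "fingers": 1}
  ]
}}

```text
time: 17.05
tool_pos: [0.6287, -0.108, 0.1413]
tool_rot: [3.141, 0.001, 3.141]
contact_force: [-0.7, 3.3, 1.8]
opening: 0.0215
grip_force: 20.0
```

```bash
python3 - <<'E'
from h import *
a=cv2.cvtColor(viewer.read_camera("side"),cv2.COLOR_RGB2BGR)
cv2.imwrite("pics/s3.png",cv2.resize(a[130:340,190:400],None,fx=2.8,fy=2.8,interpolation=cv2.INTER_CUBIC))
s=robot.observe(); print(s["tool_pos"],s["contact_force"])
E
```

```text
[ 0.6286 -0.1117  0.1412] [1.8576 0.4112 5.2402]
```

View pics/s3.png

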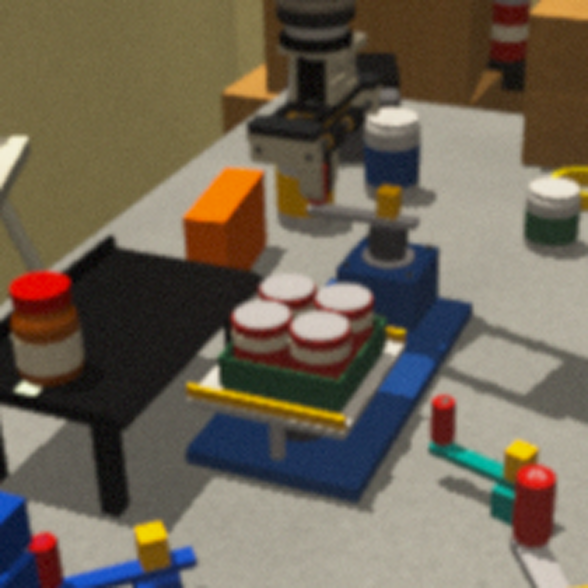

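The deck has risen visibly with the case level on it (rail at crop (265,403)), and the crank is still seated. Second turn.

Request:
{"fn": "step_arm", "kwargs": {
  "increments": [
    {"delta_pos": [0.39, -2.47, 0], "dr": [0, 0, 0], "fingers": 1},
    {"delta_pos": [1.53, -4.7, 0], "dr": [0, 0, 0], "fingers": 1},
    {"delta_pos": [3.3, -6.47, 0], "dr": [0, 0, 0], "fingers": 1},
    {"delta_pos": [5.53, -7.61, 0], "dr": [0, 0, 0], "fingers": 1},
    {"delta_pos": [8, -8, 0], "dr": [0, 0, 0], "fingers": 1}
  ]
}}

```text
time: 17.73
tool_pos: [0.5473, -0.1886, 0.1413]
tool_rot: [-3.141, 0.002, 3.138]
contact_force: [4.4, 5.6, -0.3]
opening: 0.0214
grip_force: 20.0
```

Request:
{"fn": "step_arm", "kwargs": {
  "increments": [
    {"delta_pos": [2.47, 0.39, 0], "dr": [0, 0, 0], "fingers": 1},
    {"delta_pos": [4.7, 1.53, 0], "dr": [0, 0, 0], "fingers": 1},
    {"delta_pos": [6.47, 3.3, 0], "dr": [0, 0, 0], "fingers": 1},
    {"delta_pos": [7.61, 5.53, 0], "dr": [0, 0, 0], "fingers": 1},
    {"delta_pos": [8, 8, 0], "dr": [0, 0, 0], "fingers": 1}
  ]
}}

```text
time: 18.35
tool_pos: [0.4677, -0.1084, 0.1414]
tool_rot: [-3.139, 0.002, 3.139]
contact_force: [9.6, -2.9, -4.4]
opening: 0.0214
grip_force: 20.0
```

Request:
{"fn": "step_arm", "kwargs": {
  "increments": [
    {"delta_pos": [-0.39, 2.47, 0], "dr": [0, 0, 0], "fingers": 1},
    {"delta_pos": [-1.53, 4.7, 0], "dr": [0, 0, 0], "fingers": 1},
    {"delta_pos": [-3.3, 6.47, 0], "dr": [0, 0, 0], "fingers": 1},
    {"delta_pos": [-5.53, 7.61, 0], "dr": [0, 0, 0], "fingers": 1},
    {"delta_pos": [-8, 8, 0], "dr": [0, 0, 0], "fingers": 1}
  ]
}}

```text
time: 18.98
tool_pos: [0.5472, -0.0276, 0.1412]
tool_rot: [-3.141, -0.002, 3.14]
contact_force: [-2.9, -5.4, 1.4]
opening: 0.0215
grip_force: 20.0
```

Request:
{"fn": "step_arm", "kwargs": {
  "increments": [
    {"delta_pos": [-2.47, -0.39, 0], "dr": [0, 0, 0], "fingers": 1},
    {"delta_pos": [-4.7, -1.53, 0], "dr": [0, 0, 0], "fingers": 1},
    {"delta_pos": [-6.47, -3.3, 0], "dr": [0, 0, 0], "fingers": 1},
    {"delta_pos": [-7.61, -5.53, 0], "dr": [0, 0, 0], "fingers": 1},
    {"delta_pos": [-8, -8, 0], "dr": [0, 0, 0], "fingers": 1}
  ]
}}

```text
time: 19.6
tool_pos: [0.6286, -0.1083, 0.1414]
tool_rot: [3.141, 0.002, 3.14]
contact_force: [-0.3, 2.6, 1.2]
opening: 0.0212
grip_force: 20.0
```

Request:
{"fn": "step_arm", "kwargs": {
  "increments": [
    {"delta_pos": [0.39, -2.47, 0], "dr": [0, 0, 0], "fingers": 1},
    {"delta_pos": [1.53, -4.7, 0], "dr": [0, 0, 0], "fingers": 1},
    {"delta_pos": [3.3, -6.47, 0], "dr": [0, 0, 0], "fingers": 1},
    {"delta_pos": [5.53, -7.61, 0], "dr": [0, 0, 0], "fingers": 1},
    {"delta_pos": [7.2, -7.95, 0], "dr": [0, 0, 0], "fingers": 1}
  ]
}}

```text
time: 20.23
tool_pos: [0.5547, -0.1883, 0.1412]
tool_rot: [3.142, 0.001, 3.138]
contact_force: [2.8, 3.3, 1.5]
opening: 0.0216
grip_force: 20.0
```

Request:
{"fn": "step_arm", "kwargs": {
  "increments": [
    {"delta_pos": [0, 0, 0], "dr": [0, 0, 0], "fingers": 1},
    {"delta_pos": [0, 0, 0], "dr": [0, 0, 0], "fingers": 1},
    {"delta_pos": [0, 0, 0], "dr": [0, 0, 0], "fingers": 0},
    {"delta_pos": [0, 0, 0], "dr": [0, 0, 0], "fingers": 0},
    {"delta_pos": [0, 0, 0], "dr": [0, 0, 0], "fingers": 0}
  ]
}}

```text
time: 20.85
tool_pos: [0.5557, -0.1871, 0.1405]
tool_rot: [3.141, -0.001, 3.14]
contact_force: [0.5, -1.4, -0.1]
opening: 0.0444
grip_force: 0.0
```

Request:
{"fn": "step_arm", "kwargs": {
  "increments": [
    {"delta_pos": [0, 0, -4], "dr": [0, 0, 0], "fingers": 0},
    {"delta_pos": [0, 2, -8], "dr": [0, 0, 0], "fingers": 1},
    {"delta_pos": [0, 7, -8], "dr": [0, 0, 0], "fingers": 1},
    {"delta_pos": [0, 12, -8], "dr": [0, 0, 0], "fingers": 1},
    {"delta_pos": [0, 17, -8], "dr": [0, 0, 0], "fingers": 1}
  ]
}}

```text
time: 21.48
tool_pos: [0.5558, -0.0158, 0.2209]
tool_rot: [-3.142, 0.0, 3.139]
contact_force: [0.4, 0.2, 0.4]
opening: 0.0109
grip_force: 0.0
```

Request:
{"fn": "step_arm", "kwargs": {
  "increments": [
    {"delta_pos": [0, 4, 0], "dr": [0, 0, 0], "fingers": 1},
    {"delta_pos": [0, 7, 1], "dr": [0, 0, 0], "fingers": 1},
    {"delta_pos": [0, 7, 4], "dr": [0, 0, 0], "fingers": 1},
    {"delta_pos": [0, 7, 7], "dr": [0, 0, 0], "fingers": 1},
    {"delta_pos": [0, 7, 8.4], "dr": [0, 0, 0], "fingers": 1}
  ]
}}

```text
time: 22.1
tool_pos: [0.5553, 0.0529, 0.1353]
tool_rot: [-3.142, -0.003, 3.14]
contact_force: [0.1, -0.7, -0.4]
opening: 0.0005
grip_force: 0.0
```

Request:
{"fn": "step_arm", "kwargs": {
  "increments": [
    {"delta_pos": [0, 0, 0.2], "dr": [0, 0, 0], "fingers": 1},
    {"delta_pos": [0, 0, 0.4], "dr": [0, 0, 0], "fingers": 1},
    {"delta_pos": [0, 0, 0.6], "dr": [0, 0, 0], "fingers": 1},
    {"delta_pos": [0, 0, 0.8], "dr": [0, 0, 0], "fingers": 1},
    {"delta_pos": [0, 0, 0.9], "dr": [0, 0, 0], "fingers": 1}
  ]
}}

```text
time: 22.72
tool_pos: [0.5562, 0.0526, 0.1281]
tool_rot: [-3.141, 0.0, 3.14]
contact_force: [-0.3, -0.5, -0.7]
opening: 0.0003
grip_force: 0.0
```

```bash
python3 - <<'E'
from h import *
im,p=shot("wrist"); a=cv2.cvtColor(viewer.read_camera("side"),cv2.COLOR_RGB2BGR)
A=cv2.resize(a[180:310,210:370],(480,390),interpolation=cv2.INTER_CUBIC); B=cv2.resize(im,(320,240))
o=np.zeros((390,800,3),np.uint8); o[:,:480]=A; o[:240,480:]=B; cv2.imwrite("pics/s4.png",o)
s=robot.observe(); print(s["tool_pos"],s["contact_force"])
E
```

```text
[0.5561 0.0526 0.1279] [-0.3177 -0.6093 -0.5382]
```

View pics/s4.png

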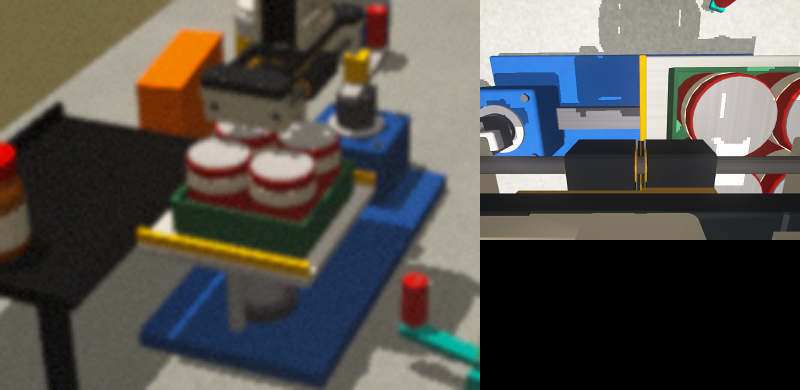

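The deck is now about level with the ledge, and the shut fingertip hangs right over the near rail (wrist inset (643,140)). Now the last of the probe.

Request:
{"fn": "step_arm", "kwargs": {
  "increments": [
    {"delta_pos": [0, 0, 0.15], "dr": [0, 0, 0], "fingers": 1},
    {"delta_pos": [0, 0, 0.3], "dr": [0, 0, 0], "fingers": 1},
    {"delta_pos": [0, 0, 0.4], "dr": [0, 0, 0], "fingers": 1},
    {"delta_pos": [0, 0, 0.45], "dr": [0, 0, 0], "fingers": 1},
    {"delta_pos": [0, 0, 0.5], "dr": [0, 0, 0], "fingers": 1}
  ]
}}

```text
time: 23.45
tool_pos: [0.5561, 0.0527, 0.1229]
tool_rot: [-3.142, 0.0, 3.14]
contact_force: [-0.6, -0.3, -0.1]
opening: 0.0002
grip_force: 0.0
```

Request:
{"fn": "step_arm", "kwargs": {
  "increments": [
    {"delta_pos": [0, 0, 0.03], "dr": [0, 0, 0], "fingers": 1},
    {"delta_pos": [0, 0, 0.06], "dr": [0, 0, 0], "fingers": 1},
    {"delta_pos": [0, 0, 0.1], "dr": [0, 0, 0], "fingers": 1},
    {"delta_pos": [0, 0, 0.1], "dr": [0, 0, 0], "fingers": 1},
    {"delta_pos": [0, 0, 0.1], "dr": [0, 0, 0], "fingers": 1}
  ]
}}

```text
time: 24.08
tool_pos: [0.5562, 0.0526, 0.1224]
tool_rot: [-3.141, 0.0, 3.14]
contact_force: [-1.6, -0.1, 6.1]
opening: 0.0004
grip_force: 2.7
```

Request:
{"fn": "step_arm", "kwargs": {
  "increments": [
    {"delta_pos": [0, 0, -4], "dr": [0, 0, 0], "fingers": 1},
    {"delta_pos": [0, 0, -9], "dr": [0, 0, 0], "fingers": 1},
    {"delta_pos": [4, 2.7, -9], "dr": [0, 0, 0], "fingers": -0.3},
    {"delta_pos": [8, 5.4, -9], "dr": [0, 0, 0], "fingers": -0.3},
    {"delta_pos": [10.6, 7.2, -9], "dr": [0, 0, 0], "fingers": -0.3}
  ]
}}

```text
time: 24.7
tool_pos: [0.4485, 0.1257, 0.2119]
tool_rot: [3.141, -0.0, 3.14]
contact_force: [0.3, -0.3, 0.0]
opening: 0.0259
grip_force: 0.0
```

Request:
{"fn": "step_arm", "kwargs": {
  "increments": [
    {"delta_pos": [0, 0, 0], "dr": [0, 0, 0], "fingers": -0.3},
    {"delta_pos": [0, 0, 2], "dr": [0, 0, 0], "fingers": -0.3},
    {"delta_pos": [0, 0, 5], "dr": [0, 0, 0], "fingers": -0.3},
    {"delta_pos": [0, 0, 7.8], "dr": [0, 0, 0], "fingers": -0.3},
    {"delta_pos": [0, 0, 8.7], "dr": [0, 0, 0], "fingers": -0.3}
  ]
}}

```text
time: 25.32
tool_pos: [0.4501, 0.1243, 0.1234]
tool_rot: [-3.141, -0.003, 3.139]
contact_force: [-0.3, -0.5, -0.3]
opening: 0.0597
grip_force: 0.0
```

```bash
python3 - <<'E'
from h import *
im,p=shot("top"); s=robot.observe(); print(s["tool_pos"],s["tool_rot"],s["contact_force"],s["opening"])
# tins: white tops; case centre at their height
h=cv2.cvtColor(im,cv2.COLOR_BGR2HSV); m=((h[...,1]<40)&(h[...,2]>150)).astype(np.uint8); m[:190]=0;m[255:]=0;m[:,:262]=0;m[:,322:]=0
n,l,st,c=cv2.connectedComponentsWithStats(m)
for i in range(1,n):
    if st[i,4]>40: print(c[i],st[i],onz(p,c[i],.18))
c,st,_=blob(im,(222,130,260,170),"r"); print("jar",c,onz(p,c,.196))
E
```

```text
[0.45   0.1244 0.1232] [-3.1411 -0.0027  3.1391] [-0.5832 -0.8576 -1.2062] 0.059499953073945934
[289.0761 204.6934] [ 262  192   55   33 1236] [0.576  0.1281 0.18  ]
jar [237.0297 147.0861] [0.7228 0.2576 0.196 ]
```

Request:
{"fn": "step_arm", "kwargs": {
  "increments": [
    {"delta_pos": [-0.8, 0, -0.1], "dr": [0, 0, 0], "fingers": -0.3},
    {"delta_pos": [-1.6, 0, -0.1], "dr": [0, 0, 0], "fingers": -0.3},
    {"delta_pos": [-2.4, 0, -0.1], "dr": [0, 0, 0], "fingers": -0.3},
    {"delta_pos": [-3.2, 0, -0.1], "dr": [0, 0, 0], "fingers": -0.3},
    {"delta_pos": [-4, 0, -0.1], "dr": [0, 0, 0], "fingers": -0.3}
  ]
}}

```text
time: 26.0
tool_pos: [0.4882, 0.1249, 0.1262]
tool_rot: [-3.141, -0.005, 3.14]
contact_force: [-10.4, 0.6, 8.7]
opening: 0.0597
grip_force: 5.3
```

Request:
{"fn": "step_arm", "kwargs": {
  "increments": [
    {"delta_pos": [-0.8, 0, 0], "dr": [0, 0, 0], "fingers": -0.3},
    {"delta_pos": [-1.6, 0, 0], "dr": [0, 0, 0], "fingers": -0.3},
    {"delta_pos": [-2.4, 0, 0], "dr": [0, 0, 0], "fingers": -0.3},
    {"delta_pos": [-3.2, 0, 0], "dr": [0, 0, 0], "fingers": -0.3},
    {"delta_pos": [-4, 0, 0], "dr": [0, 0, 0], "fingers": -0.3}
  ]
}}

```text
time: 26.62
tool_pos: [0.5284, 0.1248, 0.1262]
tool_rot: [-3.141, -0.005, 3.14]
contact_force: [-8.7, 0.8, 5.6]
opening: 0.0596
grip_force: 4.4
```

Request:
{"fn": "step_arm", "kwargs": {
  "increments": [
    {"delta_pos": [-0.8, 0, 0], "dr": [0, 0, 0], "fingers": -0.3},
    {"delta_pos": [-1.6, 0, 0], "dr": [0, 0, 0], "fingers": -0.3},
    {"delta_pos": [-2.4, 0, 0], "dr": [0, 0, 0], "fingers": -0.3},
    {"delta_pos": [-3.2, 0, 0], "dr": [0, 0, 0], "fingers": -0.3},
    {"delta_pos": [-4, 0, 0], "dr": [0, 0, 0], "fingers": -0.3}
  ]
}}

```text
time: 27.25
tool_pos: [0.5686, 0.1248, 0.1262]
tool_rot: [-3.141, -0.005, 3.14]
contact_force: [-9.4, -0.1, 6.2]
opening: 0.0596
grip_force: 4.5
```

Request:
{"fn": "step_arm", "kwargs": {
  "increments": [
    {"delta_pos": [-0.8, 0, 0], "dr": [0, 0, 0], "fingers": -0.3},
    {"delta_pos": [-1.6, 0, 0], "dr": [0, 0, 0], "fingers": -0.3},
    {"delta_pos": [-2.4, 0, 0], "dr": [0, 0, 0], "fingers": -0.3},
    {"delta_pos": [-3.2, 0, 0], "dr": [0, 0, 0], "fingers": -0.3},
    {"delta_pos": [-4, 0, 0], "dr": [0, 0, 0], "fingers": -0.3}
  ]
}}

```text
time: 27.88
tool_pos: [0.6085, 0.1248, 0.1266]
tool_rot: [-3.141, -0.005, 3.14]
contact_force: [-11.0, 0.4, 7.7]
opening: 0.0598
grip_force: 5.3
```

Request:
{"fn": "step_arm", "kwargs": {
  "increments": [
    {"delta_pos": [-0.8, 0, 0], "dr": [0, 0, 0], "fingers": -0.3},
    {"delta_pos": [-1.6, 0, 0], "dr": [0, 0, 0], "fingers": -0.3},
    {"delta_pos": [-2.4, 0, 0], "dr": [0, 0, 0], "fingers": -0.3},
    {"delta_pos": [-3.2, 0, 0], "dr": [0, 0, 0], "fingers": -0.3},
    {"delta_pos": [-3.4, 0, 0], "dr": [0, 0, 0], "fingers": -0.3}
  ]
}}

```text
time: 28.5
tool_pos: [0.6429, 0.1247, 0.1266]
tool_rot: [-3.141, -0.004, 3.14]
contact_force: [-11.2, -0.1, 7.9]
opening: 0.0601
grip_force: 5.4
```

```bash
cat > chk.py <<'E'
from h import *
im,p=shot("top"); sd,q=shot("side"); s=robot.observe(); print(s["time"],s["tool_pos"],s["tool_rot"],s["contact_force"])
# green tray rim pixels at rim height 0.147
for nm,i,c in (("top",im,p),("side",sd,q)):
    h=cv2.cvtColor(i,cv2.COLOR_BGR2HSV).astype(int); m=((h[...,0]>45)&(h[...,0]<90)&(h[...,1]>80)&(h[...,2]>25)).astype(np.uint8)
    u=proj(c,[.72,.13,.15]).astype(int); k=np.zeros_like(m); k[u[1]-70:u[1]+70,u[0]-70:u[0]+70]=1; m*=k
    pts=cv2.findNonZero(m)[:,0]; print(nm,len(pts),"ROI",u,"px range",pts.min(0),pts.max(0))
    if nm=="top":
        P=np.array([onz(c,x,.147) for x in pts]); print("world pct",np.percentile(P[:,:2],[1,99],axis=0)); print(cv2.minAreaRect((P[:,:2]*1000).astype(np.float32)))
        h=cv2.cvtColor(i,cv2.COLOR_BGR2HSV)
        w=((h[...,1]<45)&(h[...,2]>150)).astype(np.uint8)*k; n,l,st,cc=cv2.connectedComponentsWithStats(w)
        for j in range(1,n):
            if st[j,4]>60: print("white",cc[j],st[j],onz(c,cc[j],.18))
E
python3 chk.py
```

```text
28.6 [0.643  0.1247 0.1266] [-3.1415 -0.0035  3.1401] [-8.2907 -0.1451  5.4792]Traceback (most recent call last):
  File "chk.py", line 7, in <module>
    pts=cv2.findNonZero(m)[:,0]; print(nm,len(pts),"ROI",u,"px range",pts.min(0),pts.max(0))
        ~~~~~~~~~~~~~~~~~~^^^^^
TypeError: 'NoneType' object is not subscriptable
```

Request:
{"fn": "step_arm", "kwargs": {
  "increments": [
    {"delta_pos": [-0.5, 0, 0], "dr": [0, 0, 0], "fingers": -0.3},
    {"delta_pos": [-1, 0, 0], "dr": [0, 0, 0], "fingers": -0.3},
    {"delta_pos": [-1, 0, 0], "dr": [0, 0, 0], "fingers": -0.3},
    {"delta_pos": [1, 0, 0], "dr": [0, 0, 0], "fingers": -0.3},
    {"delta_pos": [4, 0, -0.1], "dr": [0, 0, 0], "fingers": -0.3}
  ]
}}

```text
time: 29.22
tool_pos: [0.6046, 0.1244, 0.1269]
tool_rot: [-3.142, 0.001, 3.139]
contact_force: [0.6, -0.4, 0.5]
opening: 0.0597
grip_force: 0.0
```

Request:
{"fn": "step_arm", "kwargs": {
  "increments": [
    {"delta_pos": [4, 0, -1], "dr": [0, 0, 0], "fingers": -0.3},
    {"delta_pos": [9, 0, -4], "dr": [0, 0, 0], "fingers": -0.3},
    {"delta_pos": [13, 0, -8], "dr": [0, 0, 0], "fingers": -0.3},
    {"delta_pos": [17, 0, -13], "dr": [0, 0, 0], "fingers": -0.3},
    {"delta_pos": [19, 0, -16], "dr": [0, 0, 0], "fingers": -0.3}
  ]
}}

```text
time: 29.85
tool_pos: [0.4134, 0.125, 0.2898]
tool_rot: [3.141, 0.004, 3.14]
contact_force: [0.2, 0.2, 0.2]
opening: 0.0596
grip_force: 0.0
```

```bash
sed -i 's/pts=cv2.findNonZero(m)/if not m.any(): print(nm,"no green"); continue\n    pts=cv2.findNonZero(m)/' chk.py; python3 chk.py
```

```text
29.95 [0.4146 0.1253 0.2912] [3.1407 0.0082 3.1404] [ 0.582  -0.1655 -0.0065]
top 25 ROI [288 152] px range [266 151] [307 175]
world pct [[0.6595 0.0813]
 [0.7228 0.1877]]
((692.1495971679688, 134.798583984375), (106.27051544189453, 63.91347122192383), 89.239501953125)
white [293.6082 126.8144] [ 218   82  140  140 8970] [0.7785 0.1146 0.18  ]
white [296.7687 138.4591] [288 129  19  19 281] [0.7476 0.1068 0.18  ]
white [275.2792 138.8445] [266 130  19  19 283] [0.7475 0.1618 0.18  ]
white [275.3958 159.7847] [266 151  20  19 288] [0.6925 0.1618 0.18  ]
white [296.9719 159.2667] [288 150  19  19 285] [0.693  0.1069 0.18  ]
white [288.7218 206.8744] [ 261  192   56   30 1632] [0.5704 0.129  0.18  ]
side 509 ROI [236 225] px range [216 222] [264 252]
```

```bash
python3 - <<'E'
from h import *
im,p=shot("top"); sd,q=shot("side")
c,_,_=blob(im,(222,130,258,170),"r"); print("jar",onz(p,c,.196))
for k,X in (("y",(.5488,-.1078,.155)),("r",(.557,-.1875,.16))):
    r=[]
    for i,cc in ((im,p),(sd,q)):
        u=proj(cc,X).astype(int); r.append((cc,blob(i,(u[0]-12,u[1]-12,u[0]+12,u[1]+12),k)[0]))
    print(k,tri(r))
print(robot.observe()["contact_force"]); print(robot.hand_in())
E
```

```text
jar [0.7227 0.2576 0.196 ]
y (array([ 0.5481, -0.1079,  0.1478]), [array([-0.2, -0.7]), array([0.6, 0.1])])
r (array([ 0.5555, -0.1879,  0.1564]), [array([-0.2, -0.6]), array([0.5, 0.1])])
[ 0.0954  0.6888 -1.1775]
the job is handed in; nothing more can be done
None
```

The job is handed in at about 30 s of the 72 s: the crank is seated on the shaft, the deck is within about 1 mm of the ledge (about 0.6 mm low by touch), and the case stands wholly on the ledge. I saw no sign of any other goods disturbed, though only the jar's place was measured again; `hand_in` gave no verdict back.

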